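# Set out the badge-press dies in order of size

### The job

Set out the four steel punch dies for the badge session: stand them upright on the row of black rubber pads, one in the middle of each pad, in order of body diameter, with the narrowest on the pad next to the steel end stop and the widest at the other end. Do not tip any of the dies over on the way.

Things in the scene. Friction and masses are not known exactly. Their poses are not given: they have to be found in the camera images.
- die_a_centre (a point): The narrowest of four loose plain steel punch dies, standing upright: a round body 28 mm in diameter and 24 mm high with a round stem 18 mm in diameter and 42 mm long on top, 66 mm high in all, mass 0.1 to 0.5 kg. The point lies on its axis half-way up (33 mm above its underside, 9 mm above the foot of the stem); z points up along the stem. Grip it by the stem.
- die_b_centre (a point): The second narrowest of four loose plain steel punch dies, standing upright: a round body 40 mm in diameter and 24 mm high with a round stem 18 mm in diameter and 42 mm long on top, 66 mm high in all, mass 0.1 to 0.5 kg. The point lies on its axis half-way up (33 mm above its underside, 9 mm above the foot of the stem); z points up along the stem. Grip it by the stem.
- die_c_centre (a point): The second widest of four loose plain steel punch dies, standing upright: a round body 52 mm in diameter and 24 mm high with a round stem 18 mm in diameter and 42 mm long on top, 66 mm high in all, mass 0.1 to 0.5 kg. The point lies on its axis half-way up (33 mm above its underside, 9 mm above the foot of the stem); z points up along the stem. Grip it by the stem.
- die_d_centre (a point): The widest of four loose plain steel punch dies, standing upright: a round body 64 mm in diameter and 24 mm high with a round stem 18 mm in diameter and 42 mm long on top, 66 mm high in all, mass 0.1 to 0.5 kg. The point lies on its axis half-way up (33 mm above its underside, 9 mm above the foot of the stem); z points up along the stem. Grip it by the stem.
- pad1_top (a point): One of four equal black rubber pads (72 mm diameter, flat, fixed) in a straight row, 95 mm apart, on a brown wooden board: the left-most one (largest y) as seen from the robot. The point is the centre of its top face, 14 mm above the table.
- pad2_top (a point): One of four equal black rubber pads (72 mm diameter, flat, fixed) in a straight row, 95 mm apart, on a brown wooden board: the second from the left as seen from the robot. The point is the centre of its top face, 14 mm above the table.
- pad3_top (a point): One of four equal black rubber pads (72 mm diameter, flat, fixed) in a straight row, 95 mm apart, on a brown wooden board: the second from the right as seen from the robot. The point is the centre of its top face, 14 mm above the table.
- pad4_top (a point): One of four equal black rubber pads (72 mm diameter, flat, fixed) in a straight row, 95 mm apart, on a brown wooden board: the right-most one (smallest y) as seen from the robot. The point is the centre of its top face, 14 mm above the table.
- end_stop_top (a point): The end stop: a dark steel upright plate 70 mm wide, 14 mm thick and 30 mm high, fixed across one end of the wooden board, beyond the last pad (its middle is 47.5 mm from that pad's centre), at the left or the right end. The other end has only two small brass screws. The point is the middle of its top edge, 40 mm above the table.
Mind the look-alikes: they are no part of the job. What is shaped like the part that bears die_a_centre but orange is not meant.

How it is judged:
At the end, for the whole second after the job is handed in: All four dies stand upright (within 0.1 rad), at rest, on the rubber pads, each within 13 mm of its pad's centre, in order of diameter with the narrowest on the pad next to the end stop and the widest on the other end pad (height (world z) of die_a_centre between 0.043 and 0.051 m and angle between each of die_a_centre, die_b_centre, die_c_centre, die_d_centre's own z axis and vertical below 0.1 rad and linear speed of each of die_a, die_b, die_c, die_d below 0.02 m/s and height (world z) of die_b_centre between 0.043 and 0.051 m and height (world z) of die_c_centre between 0.043 and 0.051 m and height (world z) of die_d_centre between 0.043 and 0.051 m and ((horizontal distance between end_stop_top and pad1_top below 0.1 m and horizontal distance between die_a_centre and pad1_top below 0.013 m and horizontal distance between die_b_centre and pad2_top below 0.013 m and horizontal distance between die_c_centre and pad3_top below 0.013 m and horizontal distance between die_d_centre and pad4_top below 0.013 m) or (horizontal distance between end_stop_top and pad4_top below 0.1 m and horizontal distance between die_a_centre and pad4_top below 0.013 m and horizontal distance between die_b_centre and pad3_top below 0.013 m and horizontal distance between die_c_centre and pad2_top below 0.013 m and horizontal distance between die_d_centre and pad1_top below 0.013 m))); the robot touches nothing.
It fails at once if a die is tipped over (more than 0.7 rad) (angle between any of die_a_centre, die_b_centre, die_c_centre, die_d_centre's own z axis and vertical above 0.7 rad).
It also fails if it takes over 102 s, if anything falls off the work surface, if the arm or the gripper's body presses on something with over 40 N, if the wrist force passes 120 N, or if a joint passes its speed limit or range.

### The arm

A 6-joint arm with a two-finger parallel gripper is mounted at the origin on the work surface. World frame = base frame: x ahead of the robot, y to its left, z up, the work surface at z = 0. Lengths are in m, angles in rad, forces in N, time in s.
With the tool pointing down it reaches from about 0.35 to 0.775 m from the base axis. Payload 7.3 kg.
Tool frame: the origin (TCP) lies on the centre line of the jaws, within the pads' length; the fingertips stand 17 mm ahead of it and the grasp point (between the pads) lies 2 mm behind it (robot.tcp_to_tips is the distance from the TCP to the fingertips, in m); z points along the fingers, y is the line along which they close (so a half turn about z gives the same grasp; the last joint's range is limited). The gripper opens to 92 mm and grips with 3 to 60 N. Pads are 19 mm wide; open, the fingers measure 130 mm over their backs; the gripper's body (75 mm by 190 mm) begins 47 mm behind the grasp point.
Start: joints at [-1.445, 0.342, 1.524, -0, 1.275, -0.146], TCP at [0.141, -0.506, 0.244] pointing down, gripper open.
Joint ranges: [-2.53, 2.53], [-0.77, 2.02], [0.04, 2.7], [-1, 4.14], [0.28, 2.66], [-3.11, 3.11]. Speed limits (rad/s): [2.57, 2.57, 3.14, 3.14, 3.14, 3.14].

### API

Orientations are given as [roll, pitch, yaw] about the fixed x, y, z axes, in that order (R = Rz(yaw) Ry(pitch) Rx(roll)).
In Python, from cell import robot gives the robot as it stands. The module is installed in compiled form; this text tells all that it offers.
- The arm moves only by the tool carry_out, never from a script. Its argument "commands" is a list of rows, each a list of 3 entries, a list of its own where there are three numbers: the shift along the tool's x, y, z in m, then the turn about the tool's z in rad, then the opening, from 0 (shut) to 1 (fully open). In form: [[[dx, dy, dz], yaw, claw], ...]. A call has 1 to 20 rows; each row shifts and turns the commanded pose from where the row before left it, along the tool's axes as they then stand; what a row does not reach is not made up. A row lasts 1/8 s, in which the tool goes at most 62.5 mm and 10.7 degrees, less where a joint would pass 70% of its speed; a pose out of reach is approached as far as the arm can. A call is refused whole if a number of a shift passes 0.0625 or a number of a turn 0.188, either way. A call with a gripper value outside its range is refused whole. The fingers move at their own pace and stop on an object; "newtons" is the grip in N (left out, the last holds). Time passes only in rows, so rows that do not move let the fingers close. It gives the time, the measured TCP pose, the force, the opening and the grip force at its end, in the units of the state.
- robot.observe(): the state, without advancing time (a new reading comes with each control period).
- robot.read_camera(name): name is "side" or "top"; returns a dict with "pixels" (384x512x3 uint8, red, green, blue), "fx", "fy", "cx", "cy" (pixels), "view" (4x4, takes a point from world to camera coordinates). Camera axes: x right, y up, looking along -z (the intrinsics and any distortion apply to the point x, -y, -z); pixel columns grow to the right and rows downward; lengths in m; the calibration is good to about 2 mm. A picture is of the moment at which its call begins. There is no depth.
- robot.hand_in(): hands the job in; it is judged then, once.
Trained networks look in a picture, given as the dict that the camera call returned (one of the last four; its "shot" number tells which), for a name from the list of things; names that differ only in an ending like _2 or _b are one class to them, and where a whole thing is asked for, a point or a joint stands for the part that bears it (a point fixed in the world has none). Each returns a list of dicts, best first, with "p" (0 to 1); they miss things now and then, are a little off and sometimes report something else, mostly with a low value. They report only what shows in the picture. A call takes as long as a camera call. They do not tell look-alikes from the thing itself.
- robot.find_in(picture, name): "at" ([column, row] in pixels, amid what is visible of it).
- robot.tip_of(picture, name): "at" ([column, row] in pixels: a listed point, or the origin of a listed thing).
The state is a dict: "time": time; "qpos": joint angles; "qvel": joint speeds; "joint_efforts": joint torques, N m; "tool_pos": TCP position; "tool_rot": TCP orientation; "contact_force": force on the tool from outside, world axes, zero at the start; "torque": the same for the moment, N m; "opening": finger opening in m; "grip_force": force on a finger pad.
Only numpy, scipy, OpenCV 4.12 (cv2) and the standard library are available. Lean on these libraries where they do the work, as an engineer would, in place of code of your own. Each camera call takes 0.05 s, during which the arm holds its last target. There are 200 camera calls.

## Working session

There is one attempt and no reset: what is moved stays moved. The work goes in short steps, Python scripts to look and compute and a tool call to move; the robot and the scene stay as the last step left them, time stands still between calls to the robot, and variables do not carry over. Pictures are saved under pics/ and viewed, at most 14 in all, crops included, and the job is handed in when it is done.

Besides the shell and the picture viewer there is one more tool, called after "Emit:" in YAML: its name, and indented under it one key for each argument. carry_out: Moves the arm, as the interface text tells. Its arguments: {"type":"object","properties":{"commands":{"type":"array"},"newtons":{"type":"number"}},"required":["commands"]}

```bash
mkdir -p pics; python3 - <<'E'
from cell import robot
import cv2,numpy as np
print(robot.observe())
for n in("top","side"):
    p=robot.read_camera(n)
    cv2.imwrite(f"pics/{n}0.png",cv2.resize(p["pixels"][:,:,::-1],(768,576)))
    print(n,p["fx"],p["fy"],p["cx"],p["cy"],p["view"].tolist() if hasattr(p["view"],'tolist') else p["view"],[k for k in p])
    for t in("die_a_centre","pad1_top","end_stop_top"):
        print(t,[(np.round(d["at"]).tolist(),round(d["p"],2)) for d in robot.tip_of(p,t)])
E
```

```text
{'time': 0.0, 'qpos': array([-1.44502007e+00,  3.42732542e-01,  1.52504571e+00,  2.95972367e-06,
        1.27539126e+00, -1.46028729e-01]), 'qvel': array([ 6.96991746e-05, -1.37577733e-03,  2.69980681e-04, -1.12966946e-03,
       -1.29969386e-03,  1.45845206e-03]), 'joint_efforts': array([ 1.26172155e-03, -4.31232584e+01, -2.44222766e+01,  7.19306013e-02,
        5.56878909e-02, -1.11565437e-04]), 'tool_pos': array([ 0.1409051 , -0.50533088,  0.24302984]), 'tool_rot': array([-3.14003299e+00, -2.32248851e-04,  2.71803945e-01]), 'contact_force': array([ 0.30548519, -0.07205639,  0.1765101 ]), 'torque': array([-0.05348961, -0.00539456,  0.02097045]), 'grip_force': 0.0, 'opening': 0.09204008056804712}
top 436.1202971151036 436.1202971151036 265.15423980782015 190.2306189399848 [[-0.015540362786391813, -0.999781888499065, -0.013952510659752376, 0.01783788392038803], [0.9969601864750897, -0.016558976888437386, 0.07613269250435563, -0.5642856120428601], [-0.07634712639007381, -0.012726967967719908, 0.9970000705006629, -1.1640087010741118], [0.0, 0.0, 0.0, 1.0]] ['pixels', 'fx', 'fy', 'cx', 'cy', 'view', 'shot']
die_a_centre [([339.0, 225.0], 0.59), ([312.0, 232.0], 0.51)]
pad1_top [([203.0, 166.0], 0.93), ([238.0, 165.0], 0.53)]
end_stop_top [([324.0, 161.0], 0.69)]
side 452.1024086085273 452.1024086085273 253.06899634632077 192.1874816611193 [[0.9037548886941925, -0.42804960664281955, 0.0007971287695870943, -0.5194497733313012], [0.3175352735521752, 0.6716689167548533, 0.6693520869583565, -0.22135745360575357], [-0.2870513041452575, -0.6046771043443677, 0.7429449160403603, -0.9346707513844387], [0.0, 0.0, 0.0, 1.0]] ['pixels', 'fx', 'fy', 'cx', 'cy', 'view', 'shot']
die_a_centre [([221.0, 253.0], 0.66)]
pad1_top [([248.0, 152.0], 0.78)]
end_stop_top [([311.0, 233.0], 0.92)]
```

View pics/top0.png

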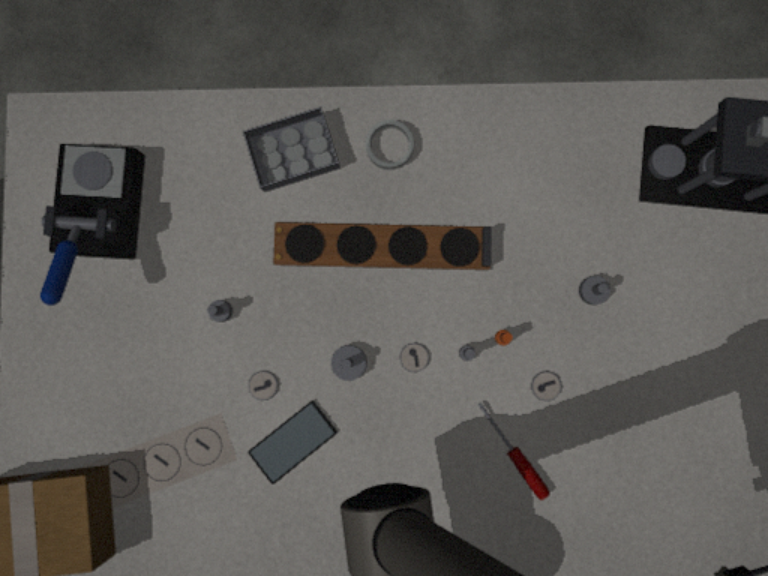

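View pics/side0.png

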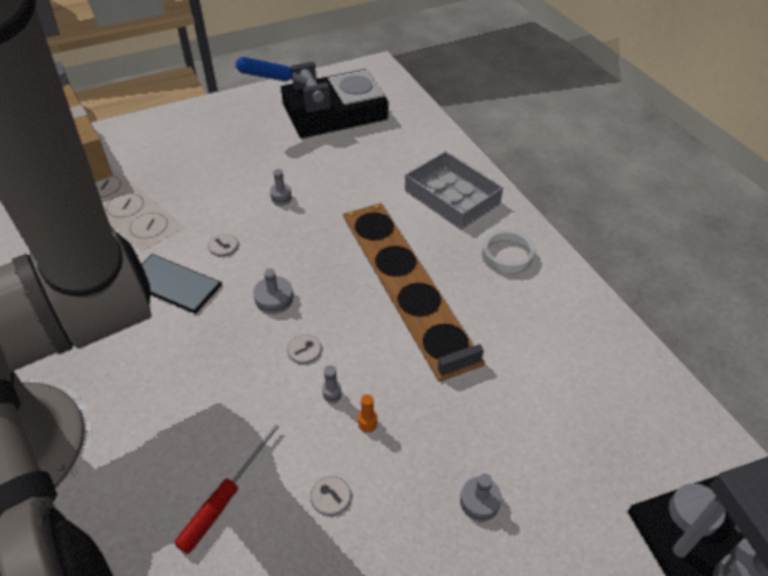

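The end stop is at the right end, full-res about (324,164) in the top view, so pad4 takes the narrowest die. The other end has the two brass screws at about (185,155).

Dies in the top view, in full-res pixels:
- a: grey, (312,234)
- b: (147,207)
- c: (396,194)
- d: (233,241)

The orange piece at (335,225) is the look-alike and is excluded. The press, tray and discs are not dies. I'll measure these and confirm in one crop.

```bash
cat > h.py <<'E'
import numpy as np,cv2
from cell import robot
def ray(p,uv):
    V=np.array(p["view"]);R=V[:3,:3];t=V[:3,3]
    d=R.T@np.array([(uv[0]-p["cx"])/p["fx"],-(uv[1]-p["cy"])/p["fy"],-1.])
    return -R.T@t,d
def onz(p,uv,z):
    o,d=ray(p,uv);return (o+d*(z-o[2])/d[2])
def proj(p,X):
    c=np.array(p["view"])@np.r_[X,1];return p["cx"]+p["fx"]*c[0]/-c[2],p["cy"]-p["fy"]*c[1]/-c[2]
E
python3 - <<'E'
from h import *
P={n:robot.read_camera(n) for n in("top","side")}
for n,p in P.items():
    for t,z in (("die_a_centre",.033),("die_b_centre",.033),("die_c_centre",.033),("die_d_centre",.033),("pad1_top",.014),("pad2_top",.014),("pad3_top",.014),("pad4_top",.014),("end_stop_top",.04)):
        print(n,t,[(np.round(d["at"]).tolist(),round(d["p"],2),np.round(onz(p,d["at"],z)[:2],4).tolist()) for d in robot.tip_of(p,t)])
    # pads by segmentation
    g=p["pixels"].astype(int)
    m=(g.max(2)<45).astype(np.uint8)
    k,l,s,c=cv2.connectedComponentsWithStats(m)
    for i in range(1,k):
        if 150<s[i,4]<1500: print(n,"dark",s[i].tolist(),c[i].round(1),onz(p,c[i],.014)[:2].round(4))
p=P["top"];g=p["pixels"][185:260,120:420,::-1]
a=cv2.resize(g,None,fx=2.6,fy=2.6,interpolation=cv2.INTER_CUBIC)
q=P["side"];b=cv2.resize(q["pixels"][90:350,150:350,::-1],None,fx=1.5,fy=1.5)
im=np.zeros((600,780,3),np.uint8);im[:a.shape[0],:a.shape[1]]=a;im[200:590,:300]=b
cv2.imwrite("pics/crop1.png",im)
E
```

```text
top die_a_centre [([310.0, 236.0], 0.68, [0.44, -0.1099]), ([336.0, 226.0], 0.43, [0.465, -0.1796])]
top die_b_centre [([141.0, 207.0], 0.61, [0.5241, 0.3448])]
top die_c_centre [([400.0, 195.0], 0.62, [0.5437, -0.3526])]
top die_d_centre [([232.0, 242.0], 0.6, [0.4251, 0.098])]
top pad1_top [([204.0, 165.0], 0.97, [0.6364, 0.1765])]
top pad2_top [([236.0, 163.0], 0.87, [0.6407, 0.0866])]
top pad3_top [([270.0, 164.0], 0.67, [0.6374, -0.0064]), ([401.0, 196.0], 0.54, [0.5437, -0.3603])]
top pad4_top [([306.0, 163.0], 0.63, [0.6374, -0.1039])]
top end_stop_top [([325.0, 162.0], 0.46, [0.6362, -0.153])]
top dark [163, 73, 51, 50, 261] [183.8  87.2] [0.8576 0.2316]
top dark [190, 150, 26, 25, 513] [202.9 161.9] [0.6463 0.1793]
top dark [225, 151, 26, 25, 508] [237.2 162.7] [0.6424 0.0846]
top dark [259, 151, 26, 26, 503] [271.5 163.5] [ 0.6385 -0.0098]
top dark [294, 152, 26, 25, 509] [306.2 164.2] [ 0.635  -0.1048]
top dark [0, 310, 77, 70, 1254] [ 58.7 337.4] [0.178  0.5692]
top dark [477, 377, 35, 7, 158] [493.8 380.8] [ 0.0527 -0.5846]
side die_a_centre [([219.0, 256.0], 0.57, [0.44
[... 405 characters left out ...]
5])]
side pad4_top [([297.0, 225.0], 0.78, [0.6407, -0.1008])]
side end_stop_top [([311.0, 235.0], 0.72, [0.6422, -0.1546])]
side dark [127, 0, 17, 61, 320] [135.1  29.2] [0.5453 0.9447]
side dark [237, 142, 25, 18, 342] [249.  150.4] [0.6467 0.1774]
side dark [78, 156, 69, 53, 316] [100.8 183.8] [0.2584 0.2249]
side dark [251, 164, 26, 20, 397] [263.3 173.6] [0.643  0.0825]
side dark [18, 171, 31, 64, 325] [ 35.8 215.8] [0.0969 0.1871]
side dark [266, 189, 27, 21, 462] [279.  199.2] [ 0.6389 -0.0118]
side dark [282, 216, 30, 23, 493] [295.9 226.7] [ 0.6354 -0.1033]
side dark [0, 233, 36, 63, 818] [ 14.7 268.6] [0.0361 0.0551]
side dark [293, 235, 28, 14, 157] [306.6 242. ] [ 0.636  -0.1515]
```

View pics/crop1.png

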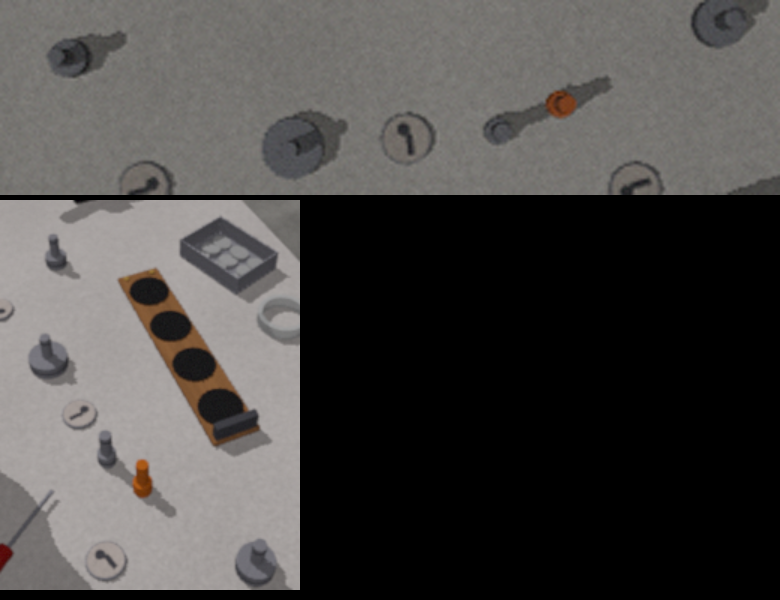

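```bash
python3 - <<'E'
from h import *
p=robot.read_camera("top")
for n,uv in dict(a=(311.5,234.6),b=(146.5,207.3),c=(396.9,193.8),d=(233.1,241.5)).items(): print(n,onz(p,uv,.02)[:2].round(4))
p=robot.read_camera("side")
# side: stem-top centres from crop (crop px/1.5 + offset)
for n,(u,v) in dict(a=(105,436),b=(54,237),c=(260,545),d=(46,340)).items(): print(n,onz(p,(u/1.5+150,(v-200)/1.5+90),.066)[:2].round(4))
E
```

```text
a [ 0.4425 -0.1144]
b [0.5234 0.3328]
c [ 0.549 -0.348]
d [0.4272 0.0975]
a [ 0.4431 -0.1168]
b [0.528  0.3299]
c [ 0.553  -0.3485]
d [0.4296 0.0918]
```

Emit:
carry_out:
  commands:
    - [[0, 0, 0], -0.186, 1]
    - [[0, 0, 0], -0.186, 1]
    - [[0, 0, 0], -0.186, 1]
    - [[0, 0, 0], -0.186, 1]
    - [[0, 0, 0], -0.186, 1]
    - [[0, 0, 0], -0.186, 1]
    - [[0, 0, 0], -0.183, 1]

```text
time: 2.38
tool_pos: [0.141, -0.5057, 0.2437]
tool_rot: [-3.142, 0.0, 1.577]
contact_force: [0.3, -0.6, 0.3]
opening: 0.0917
grip_force: 0.0
```

Emit:
carry_out:
  commands:
    - [[0.0157, 0.041, 0], 0, 1]
    - [[0.0157, 0.041, 0], 0, 1]
    - [[0.0157, 0.041, 0], 0, 1]
    - [[0.0157, 0.041, 0], 0, 1]
    - [[0.0157, 0.041, 0], 0, 1]
    - [[0.0157, 0.041, 0], 0, 1]
    - [[0.0157, 0.041, 0], 0, 1]
    - [[0.0157, 0.041, 0], 0, 1]
    - [[0.0157, 0.041, 0], 0, 1]
    - [[0.0157, 0.041, 0], 0, 1]
    - [[0, 0, 0.03], 0, 1]
    - [[0, 0, 0.04], 0, 1]
    - [[0, 0, 0.04], 0, 1]
    - [[0, 0, 0.02], 0, 1]
    - [[0, 0, 0], 0, 1]
  newtons: 15

```text
time: 4.25
tool_pos: [0.5501, -0.3481, 0.1118]
tool_rot: [-3.138, -0.002, 1.571]
contact_force: [0.4, 0.2, 0.5]
opening: 0.0919
grip_force: 0.0
```

```bash
python3 - <<'E'
from h import *
s=robot.observe();print(s["tool_pos"],s["tool_rot"])
T=s["tool_pos"];ims=[]
for n in("top","side"):
    p=robot.read_camera(n);u,v=map(int,proj(p,T*[1,1,0]+[0,0,.04]))
    g=p["pixels"][max(v-55,0):v+55,u-60:u+60,::-1].copy()
    g=cv2.resize(g,(390,360),interpolation=cv2.INTER_CUBIC);print(n,u,v);ims.append(g)
cv2.imwrite("pics/c1.png",np.hstack(ims))
E
```

```text
[ 0.55013183 -0.34807668  0.1117918 ] [-3.13842531e+00 -2.45614170e-03  1.57078785e+00]
top 399 192
side 320 326
```

View pics/c1.png

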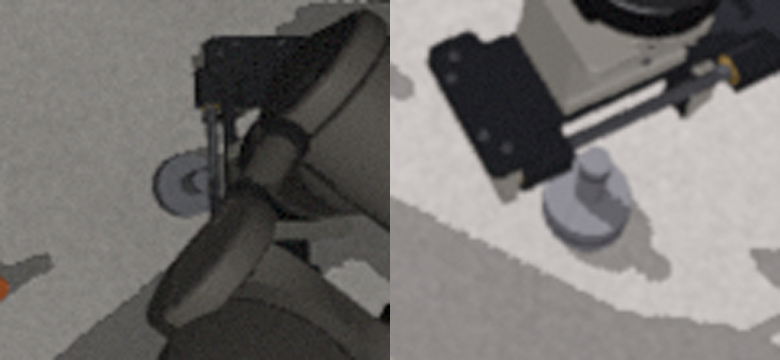

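The crop shows die c: its stem (side about 323,320) lies between the open fingers. Descending and gripping.

Emit:
carry_out:
  commands:
    - [[0, 0.001, 0.022], 0, 1]
    - [[0, 0, 0.022], 0, 1]
    - [[0, 0, 0.022], 0, 1]
    - [[0, 0, 0], 0, 1]
    - [[0, 0, 0], 0, 0.5]
    - [[0, 0, 0], 0, 0.3]
    - [[0, 0, 0], 0, 0.2]
    - [[0, 0, 0], 0, 0.1]
    - [[0, 0, 0], 0, 0]
    - [[0, 0, 0], 0, 0]
    - [[0, 0, 0], 0, 0]
    - [[0, 0, 0], 0, 0]
    - [[0, 0, 0], 0, 0]
  newtons: 20

```text
time: 5.98
tool_pos: [0.5522, -0.3488, 0.0477]
tool_rot: [3.141, 0.0, 1.571]
contact_force: [1.1, 0.2, -1.5]
opening: 0.0173
grip_force: 20.0
```

Emit:
carry_out:
  commands:
    - [[0, 0, -0.02], 0, 0]
    - [[0, 0, -0.035], 0, 0]
    - [[0, 0, -0.04], 0, 0]
    - [[0, 0, 0], 0, 0]

```text
time: 6.48
tool_pos: [0.5532, -0.3497, 0.1458]
tool_rot: [3.137, 0.004, 1.571]
contact_force: [-0.2, -0.6, -4.4]
opening: 0.0174
grip_force: 20.0
```

```bash
cat > look.py <<'E'
import sys
from h import *
s=robot.observe();T=s["tool_pos"];print(T,s["tool_rot"],s["opening"])
ims=[]
for n in("top","side"):
    p=robot.read_camera(n);X=T+[0,0,-.015]
    print(n,"tcp-15mm px",np.round(proj(p,X),1),[(np.round(d["at"],1).tolist(),round(d["p"],2)) for d in robot.tip_of(p,"die_a_centre")])
    u,v=map(int,proj(p,X));g=p["pixels"][max(v-55,0):v+55,u-60:u+60,::-1]
    print("crop origin",u-60,max(v-55,0));ims.append(cv2.resize(g,(390,360),interpolation=cv2.INTER_CUBIC))
cv2.imwrite(f"pics/{sys.argv[1]}.png",np.hstack(ims))
E
python3 look.py c2
```

```text
[ 0.55318619 -0.34973191  0.14576289] [3.1369658  0.00395807 1.57087015] 0.017422613827023356
top tcp-15mm px [410.5 189. ] [([309.7, 233.6], 0.64), ([338.5, 223.6], 0.53)]
crop origin 350 134
side tcp-15mm px [328.1 303.4] [([243.5, 273.2], 0.79), ([219.6, 256.7], 0.66)]
crop origin 268 248
```

View pics/c2.png

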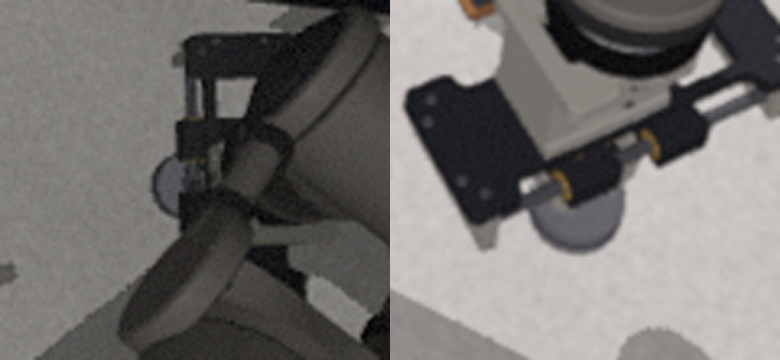

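Die c is held upright, with its body at about (326,317) in the side view. Checking its offset from the TCP.

```bash
cat > off.py <<'E'
# expected body silhouette for die of radius r at TCP offset dx,dy; bottom z
import sys
from h import *
r,zb=float(sys.argv[1]),float(sys.argv[2])
T=robot.observe()["tool_pos"]
for n in("top","side"):
    p=robot.read_camera(n)
    for dy in(-.006,0,.006):
        for dx in ((-.006,0,.006) if n=="side" else (0,)):
            q=np.array([proj(p,[T[0]+dx+r*np.cos(a),T[1]+dy+r*np.sin(a),z]) for a in np.linspace(0,6.28,60) for z in(zb,zb+.024)])
            print(n,dx,dy,"cols",q[:,0].min().round(1),q[:,0].max().round(1),"rows",q[:,1].min().round(1),q[:,1].max().round(1))
E
python3 off.py .026 .098
```

```text
top 0 -0.006 cols 397.8 421.7 rows 179.7 201.2
top 0 0 cols 395.4 419.2 rows 179.8 201.2
top 0 0.006 cols 393.0 416.8 rows 179.8 201.2
side -0.006 -0.006 cols 308.5 339.8 rows 296.3 330.0
side 0 -0.006 cols 311.4 342.7 rows 295.0 328.6
side 0.006 -0.006 cols 314.3 345.6 rows 293.7 327.2
side -0.006 0 cols 306.8 337.9 rows 293.6 327.0
side 0 0 cols 309.7 340.8 rows 292.3 325.6
side 0.006 0 cols 312.6 343.7 rows 291.0 324.3
side -0.006 0.006 cols 305.1 336.1 rows 290.9 324.1
side 0 0.006 cols 308.0 339.0 rows 289.6 322.7
side 0.006 0.006 cols 310.9 341.9 rows 288.3 321.4
```

Seen vs predicted outline: die c sits within about 2 mm of the TCP axis. Carrying it to pad2.

Emit:
carry_out:
  commands:
    - [[0.02, 0.004, 0], 0, 0]
    - [[0.04, 0.008, 0], 0, 0]
    - [[0.04, 0.008, 0], 0, 0]
    - [[0.04, 0.008, 0], 0, 0]
    - [[0.04, 0.008, 0], 0, 0]
    - [[0.04, 0.008, 0], 0, 0]
    - [[0.04, 0.008, 0], 0, 0]
    - [[0.04, 0.008, 0], 0, 0]
    - [[0.04, 0.008, 0], 0, 0]
    - [[0.04, 0.008, 0], 0, 0]
    - [[0.04, 0.008, 0], 0, 0]
    - [[0.02, 0.005, 0], 0, 0]
    - [[0.015, 0, 0], 0, 0]
    - [[0, 0, 0.02], 0, 0]
    - [[0, 0, 0.03], 0, 0]
    - [[0, 0, 0.015], 0, 0]
    - [[0, 0, 0], 0, 0]
    - [[0, 0, 0], 0, 0]

```text
time: 9.02
tool_pos: [0.6417, 0.106, 0.0789]
tool_rot: [3.14, 0.0, 1.57]
contact_force: [1.0, -0.5, -3.5]
opening: 0.0176
grip_force: 20.0
```

```bash
python3 look.py c3; python3 off.py .026 .032 
```

```text
[0.64171633 0.1060207  0.07885399] [3.13967092e+00 4.69721392e-05 1.57039190e+00] 0.01757661483390034
top tcp-15mm px [227.6 160.4] [([338.4, 225.4], 0.61), ([313.3, 233.8], 0.45)]
crop origin 167 105
side tcp-15mm px [259.1 153.8] [([221.0, 256.3], 0.68), ([245.0, 273.6], 0.64)]
crop origin 199 98
top 0 -0.006 cols 220.3 240.5 rows 151.2 171.7
top 0 0 cols 218.1 238.3 rows 151.3 171.8
top 0 0.006 cols 215.8 236.1 rows 151.3 171.8
side -0.006 -0.006 cols 247.5 268.2 rows 151.2 172.4
side 0 -0.006 cols 249.7 270.3 rows 150.5 171.6
side 0.006 -0.006 cols 251.8 272.4 rows 149.8 170.9
side -0.006 0 cols 246.5 267.1 rows 149.8 170.8
side 0 0 cols 248.7 269.3 rows 149.1 170.1
side 0.006 0 cols 250.8 271.4 rows 148.4 169.4
side -0.006 0.006 cols 245.5 266.1 rows 148.3 169.3
side 0 0.006 cols 247.7 268.2 rows 147.7 168.6
side 0.006 0.006 cols 249.8 270.3 rows 147.0 167.9
```

View pics/c3.png

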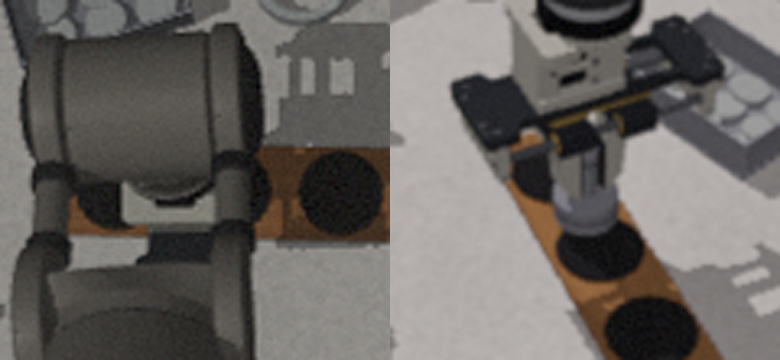

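Die c matches zero offset, but my y shift was 21 mm too far. I'll correct that and lower it.

Emit:
carry_out:
  commands:
    - [[-0.011, 0.001, 0], 0, 0]
    - [[-0.011, 0, 0], 0, 0]
    - [[0, 0, 0], 0, 0]
    - [[0, 0, 0.008], 0, 0]
    - [[0, 0, 0.006], 0, 0]
    - [[0, 0, 0.003], 0, 0]
    - [[0, 0, 0.001], 0, 0]
    - [[0, 0, 0], 0, 0]

```text
time: 10.32
tool_pos: [0.6416, 0.0845, 0.0616]
tool_rot: [-3.141, 0.0, 1.571]
contact_force: [-6.8, -1.0, 11.5]
opening: 0.0178
grip_force: 20.0
```

Emit:
carry_out:
  commands:
    - [[0, 0, 0], 0, 0.25]
    - [[0, 0, 0], 0, 0.5]
    - [[0, 0, 0], 0, 1]
    - [[0, 0, 0], 0, 1]
    - [[0, 0, -0.02], 0, 1]
    - [[0, 0, -0.04], 0, 1]
    - [[0, 0, -0.04], 0, 1]
    - [[0.031, -0.0145, 0], 0, 1]
    - [[0.031, -0.0145, 0], 0, 1]
    - [[0.031, -0.0145, 0], 0, 1]
    - [[0.031, -0.0145, 0], 0, 1]
    - [[0.031, -0.0145, 0], 0, 1]
    - [[0.031, -0.0145, 0], 0, 1]
    - [[0.031, -0.0145, 0], 0, 1]
    - [[0.0305, -0.015, 0], 0, 1]
    - [[0, 0, 0.03], 0, 1]
    - [[0, 0, 0.02], 0, 1]
    - [[0, 0, 0], 0, 1]

```text
time: 12.58
tool_pos: [0.5245, 0.3314, 0.108]
tool_rot: [-3.138, 0.002, 1.571]
contact_force: [0.4, 0.3, 1.3]
opening: 0.0918
grip_force: 0.0
```

```bash
python3 look.py b1; python3 off.py .02 0|grep -v "0.006 -0.006\|0.006 0.006"
```

```text
[0.52446322 0.33141067 0.10802873] [-3.13830922e+00  1.67089306e-03  1.57104223e+00] 0.09181988009416646
top tcp-15mm px [138.9 205.8] [([314.0, 234.9], 0.46), ([340.4, 224.1], 0.4), ([232.4, 242.6], 0.32)]
crop origin 78 150
side tcp-15mm px [183.5 106.7] [([220.0, 254.7], 0.82), ([244.1, 275.9], 0.55)]
crop origin 123 51
top 0 -0.006 cols 141.3 158.2 rows 198.8 213.7
top 0 0 cols 139.1 156.1 rows 198.8 213.8
top 0 0.006 cols 136.9 153.9 rows 198.9 213.8
side 0 -0.006 cols 180.3 195.5 rows 123.0 138.8
side -0.006 0 cols 177.6 192.8 rows 122.4 138.2
side 0 0 cols 179.6 194.8 rows 121.8 137.6
side 0.006 0 cols 181.7 196.7 rows 121.2 137.0
side 0 0.006 cols 178.9 194.0 rows 120.6 136.3
```

View pics/b1.png

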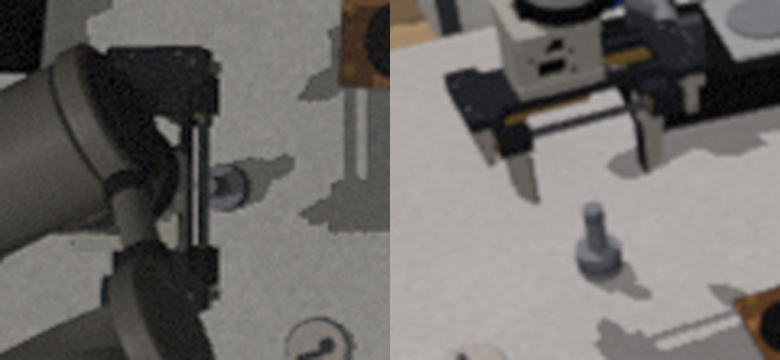

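Die b: base at side cols 180–194, bottom row 137, so it is about 4 mm further in +y. Shift and grip.

Emit:
carry_out:
  commands:
    - [[0.004, 0, 0.02], 0, 1]
    - [[0, 0, 0.02], 0, 1]
    - [[0, 0, 0.02], 0, 1]
    - [[0, 0, 0], 0, 1]
    - [[0, 0, 0], 0, 0.5]
    - [[0, 0, 0], 0, 0.3]
    - [[0, 0, 0], 0, 0.2]
    - [[0, 0, 0], 0, 0.1]
    - [[0, 0, 0], 0, 0]
    - [[0, 0, 0], 0, 0]
    - [[0, 0, 0], 0, 0]
    - [[0, 0, 0], 0, 0]
    - [[0, 0, -0.02], 0, 0]
    - [[0, 0, -0.035], 0, 0]
    - [[0, 0, -0.045], 0, 0]
    - [[0, 0, 0], 0, 0]

```text
time: 14.88
tool_pos: [0.5272, 0.3367, 0.1534]
tool_rot: [3.135, -0.003, 1.571]
contact_force: [1.0, 0.4, -1.8]
opening: 0.0174
grip_force: 20.0
```

Emit:
carry_out:
  commands:
    - [[-0.0175, 0.0055, 0], 0, 0]
    - [[-0.0347, 0.0112, 0], 0, 0]
    - [[-0.0347, 0.0112, 0], 0, 0]
    - [[-0.0347, 0.0112, 0], 0, 0]
    - [[-0.0347, 0.0112, 0], 0, 0]
    - [[-0.0347, 0.0112, 0], 0, 0]
    - [[-0.0347, 0.0112, 0], 0, 0]
    - [[-0.0347, 0.0112, 0], 0, 0]
    - [[-0.0347, 0.0112, 0], 0, 0]
    - [[-0.0347, 0.0112, 0], 0, 0]
    - [[-0.0175, 0.0055, 0], 0, 0]
    - [[0, 0, 0], 0, 0]
    - [[0, 0, 0.02], 0, 0]
    - [[0, 0, 0.03], 0, 0]
    - [[0, 0, 0.02], 0, 0]
    - [[0, 0, 0], 0, 0]
    - [[0, 0, 0], 0, 0]

```text
time: 17.0
tool_pos: [0.6376, -0.0107, 0.0805]
tool_rot: [3.141, 0.0, 1.572]
contact_force: [0.7, 0.5, -1.8]
opening: 0.0175
grip_force: 20.0
```

```bash
python3 look.py b2; python3 off.py .02 .034|grep -v "0.006 -0.006\|0.006 0.006"
```

```text
[ 0.63758734 -0.01073477  0.08054678] [3.14052177e+00 5.09730588e-05 1.57177172e+00] 0.017547437931081242
top tcp-15mm px [271.9 161.1] [([313.3, 232.3], 0.65), ([338.3, 225.4], 0.49)]
crop origin 211 106
side tcp-15mm px [279.2 184.6] [([218.8, 254.8], 0.68), ([245.4, 273.8], 0.61)]
crop origin 219 129
top 0 -0.006 cols 266.9 282.0 rows 154.0 170.1
top 0 0 cols 264.6 279.7 rows 154.0 170.1
top 0 0.006 cols 262.4 277.5 rows 154.0 170.1
side 0 -0.006 cols 271.6 288.9 rows 182.5 201.8
side -0.006 0 cols 268.3 285.5 rows 181.6 200.9
side 0 0 cols 270.5 287.7 rows 180.8 200.0
side 0.006 0 cols 272.7 290.0 rows 180.1 199.2
side 0 0.006 cols 269.4 286.5 rows 179.2 198.3
```

View pics/b2.png

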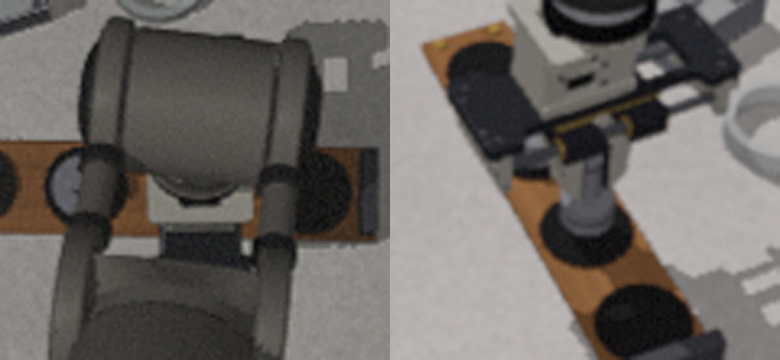

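Die b is centred on the tool and over pad3 (body at side cols 271–288). Placing it, then on to die a (the grey one, not the orange).

Emit:
carry_out:
  commands:
    - [[0, 0.001, 0.008], 0, 0]
    - [[0, 0, 0.007], 0, 0]
    - [[0, 0, 0.003], 0, 0]
    - [[0, 0, 0.001], 0, 0]
    - [[0, 0, 0], 0, 0]

```text
time: 17.92
tool_pos: [0.6383, -0.0116, 0.0632]
tool_rot: [3.141, 0.0, 1.571]
contact_force: [-6.6, -0.0, 17.8]
opening: 0.0179
grip_force: 20.0
```

Emit:
carry_out:
  commands:
    - [[0, 0, 0], 0, 0.25]
    - [[0, 0, 0], 0, 0.5]
    - [[0, 0, 0], 0, 1]
    - [[0, 0, 0], 0, 1]
    - [[0, 0, -0.02], 0, 1]
    - [[0, 0, -0.04], 0, 1]
    - [[0, 0, -0.04], 0, 1]
    - [[-0.015, -0.028, 0], 0, 1]
    - [[-0.015, -0.028, 0], 0, 1]
    - [[-0.015, -0.028, 0], 0, 1]
    - [[-0.015, -0.028, 0], 0, 1]
    - [[-0.015, -0.028, 0], 0, 1]
    - [[-0.015, -0.028, 0], 0, 1]
    - [[-0.015, -0.028, 0], 0, 1]
    - [[0, 0, 0.03], 0, 1]
    - [[0, 0, 0.02], 0, 1]
    - [[0, 0, 0], 0, 1]

```text
time: 20.05
tool_pos: [0.4414, -0.1163, 0.1097]
tool_rot: [-3.139, -0.001, 1.571]
contact_force: [-0.4, 1.1, -0.0]
opening: 0.092
grip_force: 0.0
```

```bash
python3 look.py a1; python3 off.py .014 0|grep -v "0.006 -0.006\|0.006 0.006"
```

```text
[ 0.44143642 -0.11627492  0.1097457 ] [-3.13892920e+00 -1.10116052e-03  1.57060797e+00] 0.09202718548898102
top tcp-15mm px [315.  235.8] []
crop origin 254 180
side tcp-15mm px [218.4 239.3] [([245.6, 274.5], 0.72), ([217.9, 256.7], 0.58)]
crop origin 158 184
top 0 -0.006 cols 308.8 320.0 rows 229.1 239.7
top 0 0 cols 306.6 317.7 rows 229.1 239.7
top 0 0.006 cols 304.4 315.5 rows 229.2 239.8
side 0 -0.006 cols 215.5 229.0 rows 255.3 272.4
side -0.006 0 cols 211.8 225.4 rows 254.2 271.3
side 0 0 cols 214.4 227.9 rows 253.2 270.2
side 0.006 0 cols 217.0 230.4 rows 252.2 269.2
side 0 0.006 cols 213.4 226.8 rows 251.1 268.1
```

View pics/a1.png

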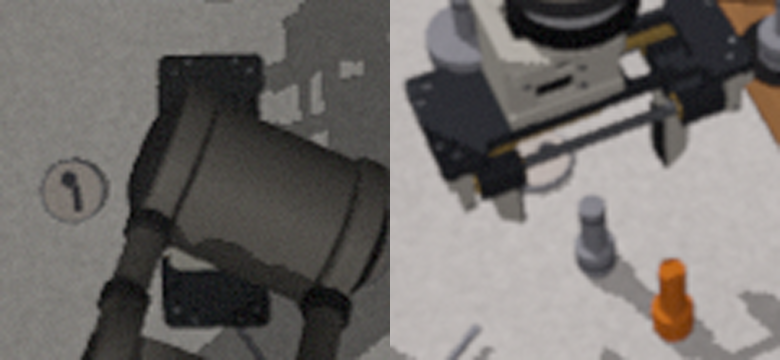

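Grey die a is at side cols 215–227, bottom row 268, with the orange look-alike at about (245,277) well clear. Shift y by +3 mm and grip.

Emit:
carry_out:
  commands:
    - [[0.003, 0.001, 0.02], 0, 1]
    - [[0, 0, 0.02], 0, 1]
    - [[0, 0, 0.022], 0, 1]
    - [[0, 0, 0], 0, 1]
    - [[0, 0, 0], 0, 0.5]
    - [[0, 0, 0], 0, 0.3]
    - [[0, 0, 0], 0, 0.2]
    - [[0, 0, 0], 0, 0.1]
    - [[0, 0, 0], 0, 0]
    - [[0, 0, 0], 0, 0]
    - [[0, 0, 0], 0, 0]
    - [[0, 0, 0], 0, 0]
    - [[0, 0, -0.02], 0, 0]
    - [[0, 0, -0.035], 0, 0]
    - [[0, 0, -0.045], 0, 0]
    - [[0, 0, 0], 0, 0]

```text
time: 22.35
tool_pos: [0.445, -0.1142, 0.1514]
tool_rot: [3.136, 0.003, 1.571]
contact_force: [-0.3, 0.6, -1.6]
opening: 0.0176
grip_force: 20.0
```

Emit:
carry_out:
  commands:
    - [[0.001, 0.015, 0], 0, 0]
    - [[0.0015, 0.03, 0], 0, 0]
    - [[0.0015, 0.03, 0], 0, 0]
    - [[0.0015, 0.03, 0], 0, 0]
    - [[0.0015, 0.03, 0], 0, 0]
    - [[0.0015, 0.03, 0], 0, 0]
    - [[0.001, 0.015, 0], 0, 0]
    - [[0, 0.01, 0], 0, 0]
    - [[0, 0, 0], 0, 0]
    - [[0, 0, 0.02], 0, 0]
    - [[0, 0, 0.03], 0, 0]
    - [[0, 0, 0.02], 0, 0]
    - [[0, 0, 0], 0, 0]
    - [[0, 0, 0], 0, 0]

```text
time: 24.1
tool_pos: [0.6336, -0.1042, 0.0796]
tool_rot: [3.14, 0.0, 1.571]
contact_force: [0.8, -0.5, -1.3]
opening: 0.0171
grip_force: 20.0
```

```bash
python3 look.py a2; python3 off.py .014 .033|grep -v "0.006 -0.006\|0.006 0.006"
```

```text
[ 0.63355817 -0.10424062  0.07962567] [3.14047747e+00 4.27057041e-04 1.57066332e+00] 0.017133128152543305
top tcp-15mm px [307.5 162.1] []
crop origin 247 107
side tcp-15mm px [297.  213.3] [([295.4, 214.6], 0.67), ([245.3, 275.6], 0.57)]
crop origin 237 158
top 0 -0.006 cols 303.5 314.8 rows 157.1 168.8
top 0 0 cols 301.3 312.5 rows 157.2 168.8
top 0 0.006 cols 299.1 310.3 rows 157.2 168.9
side 0 -0.006 cols 291.2 304.5 rows 212.5 228.9
side -0.006 0 cols 287.6 300.8 rows 211.5 227.9
side 0 0 cols 289.9 303.1 rows 210.6 227.0
side 0.006 0 cols 292.2 305.5 rows 209.7 226.1
side 0 0.006 cols 288.7 301.8 rows 208.8 225.1
```

View pics/a2.png

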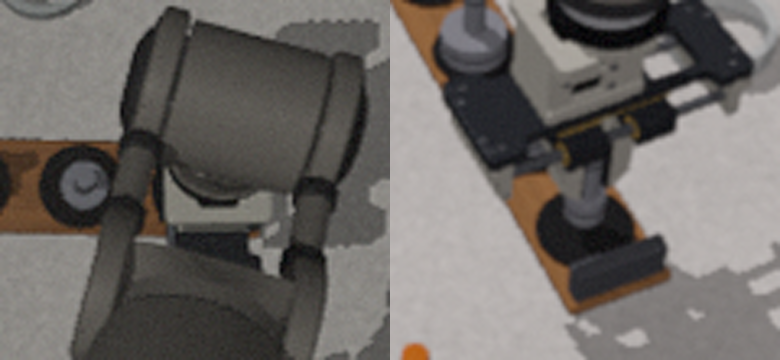

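Die a is over pad4 next to the end stop, within about 2 mm. Placing it, then on to die d.

Emit:
carry_out:
  commands:
    - [[0.001, 0.001, 0.008], 0, 0]
    - [[0, 0, 0.007], 0, 0]
    - [[0, 0, 0.003], 0, 0]
    - [[0, 0, 0.001], 0, 0]
    - [[0, 0, 0], 0, 0]

```text
time: 25.02
tool_pos: [0.6343, -0.103, 0.0623]
tool_rot: [3.141, 0.001, 1.571]
contact_force: [-7.7, 1.4, 18.0]
opening: 0.0177
grip_force: 20.0
```

Emit:
carry_out:
  commands:
    - [[0, 0, 0], 0, 0.25]
    - [[0, 0, 0], 0, 0.5]
    - [[0, 0, 0], 0, 1]
    - [[0, 0, 0], 0, 1]
    - [[0, 0, -0.02], 0, 1]
    - [[0, 0, -0.04], 0, 1]
    - [[0, 0, -0.04], 0, 1]
    - [[0.025, -0.026, 0], 0, 1]
    - [[0.025, -0.026, 0], 0, 1]
    - [[0.025, -0.026, 0], 0, 1]
    - [[0.025, -0.026, 0], 0, 1]
    - [[0.025, -0.026, 0], 0, 1]
    - [[0.025, -0.026, 0], 0, 1]
    - [[0.025, -0.026, 0], 0, 1]
    - [[0.025, -0.025, 0], 0, 1]
    - [[0, 0, 0.03], 0, 1]
    - [[0, 0, 0.02], 0, 1]
    - [[0, 0, 0], 0, 1]

```text
time: 27.28
tool_pos: [0.4264, 0.097, 0.1088]
tool_rot: [-3.139, 0.0, 1.571]
contact_force: [0.8, -0.2, 1.0]
opening: 0.0918
grip_force: 0.0
```

```bash
python3 look.py d1; python3 off.py .032 0|grep -v "0.006 -0.006\|0.006 0.006"
```

```text
[0.42640736 0.09696713 0.10880487] [-3.13877054e+00  2.35030868e-04  1.57095875e+00] 0.09178612424387861
top tcp-15mm px [230.8 243. ] [([304.7, 162.4], 0.65), ([336.3, 222.9], 0.4)]
crop origin 170 188
side tcp-15mm px [177.2 174.1] [([242.9, 274.6], 0.6), ([296.9, 220.6], 0.5)]
crop origin 117 119
top 0 -0.006 cols 223.6 247.8 rows 229.2 253.2
top 0 0 cols 221.3 245.6 rows 229.2 253.3
top 0 0.006 cols 219.1 243.4 rows 229.3 253.3
side 0 -0.006 cols 168.9 196.4 rows 185.9 212.2
side -0.006 0 cols 165.7 193.2 rows 185.1 211.2
side 0 0 cols 168.1 195.5 rows 184.3 210.4
side 0.006 0 cols 170.5 197.8 rows 183.6 209.6
side 0 0.006 cols 167.3 194.7 rows 182.7 208.7
```

View pics/d1.png

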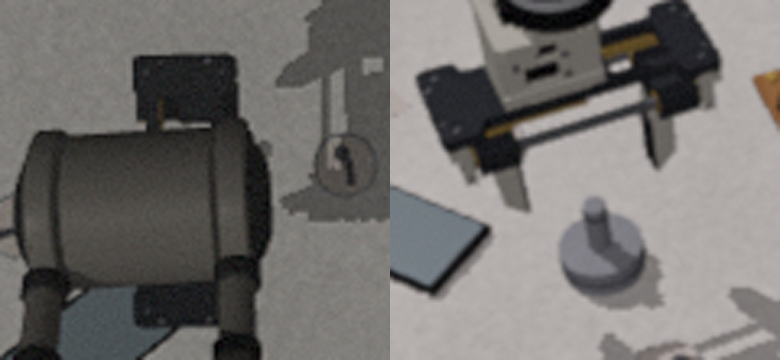

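Die d is at side cols 169–195, bottom row 209: about +3 mm in y and +2 mm in x. Gripping it.

Emit:
carry_out:
  commands:
    - [[0.003, 0.002, 0.02], 0, 1]
    - [[0, 0, 0.02], 0, 1]
    - [[0, 0, 0.021], 0, 1]
    - [[0, 0, 0], 0, 1]
    - [[0, 0, 0], 0, 0.5]
    - [[0, 0, 0], 0, 0.3]
    - [[0, 0, 0], 0, 0.2]
    - [[0, 0, 0], 0, 0.1]
    - [[0, 0, 0], 0, 0]
    - [[0, 0, 0], 0, 0]
    - [[0, 0, 0], 0, 0]
    - [[0, 0, 0], 0, 0]
    - [[0, 0, -0.02], 0, 0]
    - [[0, 0, -0.035], 0, 0]
    - [[0, 0, -0.045], 0, 0]
    - [[0, 0, 0], 0, 0]

```text
time: 29.58
tool_pos: [0.4308, 0.1001, 0.1508]
tool_rot: [3.136, -0.0, 1.571]
contact_force: [0.8, -0.6, -5.4]
opening: 0.0174
grip_force: 20.0
```

Emit:
carry_out:
  commands:
    - [[0.0055, 0.0155, 0], 0, 0]
    - [[0.0112, 0.0308, 0], 0, 0]
    - [[0.0112, 0.0308, 0], 0, 0]
    - [[0.0112, 0.0308, 0], 0, 0]
    - [[0.0112, 0.0308, 0], 0, 0]
    - [[0.0112, 0.0308, 0], 0, 0]
    - [[0.0112, 0.0308, 0], 0, 0]
    - [[0.0055, 0.0155, 0], 0, 0]
    - [[0, 0, 0], 0, 0]
    - [[0, 0, 0.02], 0, 0]
    - [[0, 0, 0.03], 0, 0]
    - [[0, 0, 0.02], 0, 0]
    - [[0, 0, 0], 0, 0]
    - [[0, 0, 0], 0, 0]

```text
time: 31.32
tool_pos: [0.645, 0.1781, 0.079]
tool_rot: [3.141, 0.0, 1.571]
contact_force: [0.1, -0.4, -5.8]
opening: 0.0174
grip_force: 20.0
```

```bash
python3 look.py d2; python3 off.py .032 .033|grep -v "0.006 -0.006\|0.006 0.006"
```

```text
[0.64495508 0.17805473 0.07901565] [3.14146017e+00 5.78652004e-05 1.57070337e+00] 0.01735848106596349
top tcp-15mm px [200.4 159.7] [([305.0, 161.7], 0.59), ([335.6, 223.8], 0.44), ([239.6, 163.3], 0.28)]
crop origin 140 104
side tcp-15mm px [248.2 136.3] [([297.0, 220.8], 0.75), ([243.7, 274.2], 0.48)]
crop origin 188 81
top 0 -0.006 cols 191.0 216.2 rows 147.9 172.9
top 0 0 cols 188.7 213.9 rows 148.0 172.9
top 0 0.006 cols 186.5 211.7 rows 148.0 172.9
side 0 -0.006 cols 237.1 261.6 rows 131.6 154.7
side -0.006 0 cols 234.1 258.5 rows 130.9 154.0
side 0 0 cols 236.2 260.6 rows 130.3 153.3
side 0.006 0 cols 238.3 262.6 rows 129.7 152.6
side 0 0.006 cols 235.2 259.6 rows 129.0 151.9
```

View pics/d2.png

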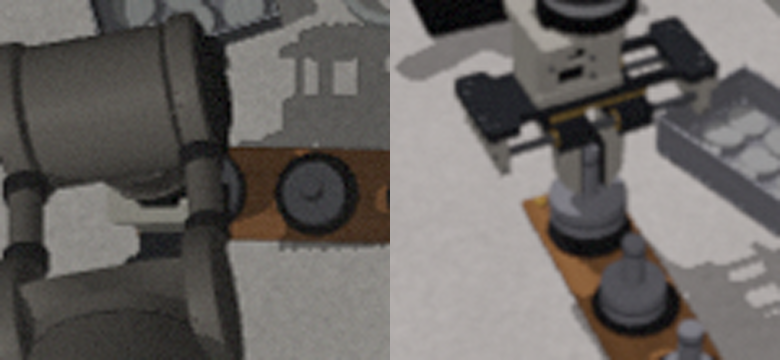

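Die d is over pad1 within about 2 mm (side cols 237–261), and die c is centred on pad2. Placing d and retreating.

Emit:
carry_out:
  commands:
    - [[0.001, 0, 0.008], 0, 0]
    - [[0, 0, 0.006], 0, 0]
    - [[0, 0, 0.003], 0, 0]
    - [[0, 0, 0.001], 0, 0]
    - [[0, 0, 0], 0, 0]

```text
time: 32.25
tool_pos: [0.6446, 0.1792, 0.0626]
tool_rot: [-3.141, 0.0, 1.571]
contact_force: [-7.7, -1.6, 10.0]
opening: 0.0173
grip_force: 20.0
```

Emit:
carry_out:
  commands:
    - [[0, 0, 0], 0, 0.25]
    - [[0, 0, 0], 0, 0.5]
    - [[0, 0, 0], 0, 0.8]
    - [[0, 0, 0], 0, 0.8]
    - [[0, 0, -0.02], 0, 0.8]
    - [[0, 0, -0.04], 0, 0.8]
    - [[0, 0, -0.05], 0, 0.8]
    - [[0, 0, -0.04], 0, 0.8]
    - [[0.02, -0.035, 0], 0, 0.8]
    - [[0.02, -0.035, 0], 0, 0.8]
    - [[0.02, -0.035, 0], 0, 0.8]
    - [[0.02, -0.035, 0], 0, 0.8]
    - [[0.02, -0.035, 0], 0, 0.8]
    - [[0.02, -0.035, 0], 0, 0.8]
    - [[0.02, -0.035, 0], 0, 0.8]
    - [[0, 0, 0], 0, 0.8]

```text
time: 34.25
tool_pos: [0.398, 0.3203, 0.211]
tool_rot: [-3.141, -0.0, 1.574]
contact_force: [0.1, -0.8, -0.4]
opening: 0.0731
grip_force: 0.0
```

```bash
python3 - <<'E'
from h import *
ims=[]
pads=[(.6463,.1787),(.6427,.084),(.6387,-.0105),(.635,-.1045)];rs=[.032,.026,.02,.014]
for n,(x0,y0) in (("top",(175,110)),("side",(215,110))):
    p=robot.read_camera(n);g=p["pixels"][:,:,::-1].copy();S=4 if n=="side" else 5
    c=g[y0:y0+(150 if n=="side" else 90),x0:x0+(110 if n=="side" else 160)]
    c=cv2.resize(c,None,fx=S*.75 if n=="top" else 3,fy=S*.75 if n=="top" else 3,interpolation=cv2.INTER_CUBIC)
    k=S*.75 if n=="top" else 3
    for (x,y),r in zip(pads,rs):
        for z,rr,col in((.038,r,(0,255,0)),(.014,.036,(0,0,255))):
            q=np.array([proj(p,[x+rr*np.cos(a),y+rr*np.sin(a),z]) for a in np.linspace(0,6.28,40)])
            cv2.polylines(c,[((q-[x0,y0]+.5)*k).astype(int)],True,col,1)
    ims.append(c)
H=max(i.shape[0] for i in ims)
o=np.hstack([cv2.copyMakeBorder(i,0,H-i.shape[0],0,0,cv2.BORDER_CONSTANT) for i in ims]);o=o[:600,:];print(o.shape)
if o.shape[1]>800:o=cv2.resize(o,(800,int(o.shape[0]*800/o.shape[1])))
cv2.imwrite("pics/fin.png",o)
E
```

```text
(450, 930, 3)
```

View pics/fin.png

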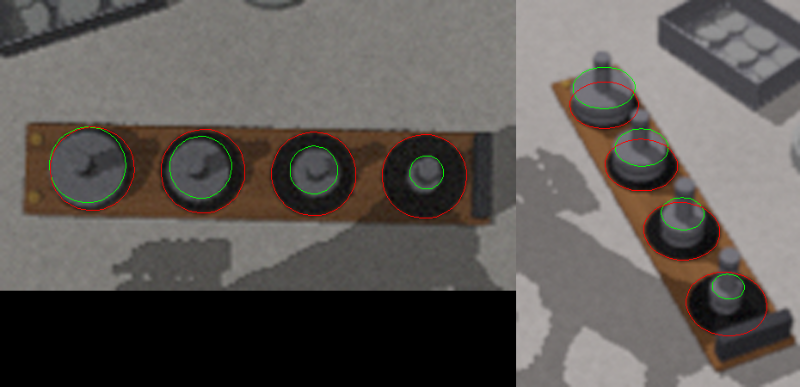

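The final picture shows all four dies upright, their outlines within about 3 mm of the ideal circles. The order from the end stop is narrow to wide, and the arm is clear. Handing in.

```bash
python3 -c "
from cell import robot
print(robot.hand_in())"
```

```text
the job is handed in; nothing more can be done
None
```

The job is handed in: all four dies stand upright on their pads, within about 3 mm of centre by the last camera check, narrowest next to the end stop; it took about 34 s of the 102 s allowed, and the hand-in gave no verdict.

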